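# Latch the board tester, switch on its supply, press start

## Task

Run the joystick board through the board tester: press the tester's lid down by its rubber pad until the spring latch catches and keeps it shut, only then switch on the supply by pressing down the far end, the one with the white bar, of the left rocker on the twin rocker box, and last press the large start key on the tester's front fully down and let it come up again. It is all done by pressing with the fingertips: do not lift, tip or shift the rocker box, the board or the things lying about, and leave the right rocker and the small key alone.

Things in the scene. Friction and masses are not known exactly. Their poses are not given: they have to be found in the camera images.
- tester: Board tester, fixed to the bench: 170 x 140 mm body with a top plate at z 50 mm and an aluminium lid hinged along its rear; in front a 56 mm deep black apron (top z 30) with two keys. Origin: centre of the main body's underside, on the bench; x points to the rear (hinge), y to its left, z up. Latch tower at x -85 to -69, y +-16, up to z 114; its bolt's pull knob to x -105 (mm).
- lid_pad (a point): Centre of the top of the round black rubber press pad (30 mm across, 4 mm proud) on the lid's front bridge; moves with the lid. It lies 90 mm in front of the hinge axis, which is at tester x 70, z 92 mm; lid shut: tester x -20, y 0, z 100 mm. With the lid up (0.45 rad) it is about 38 mm higher, 12 mm further back, sloping up to the front.
- lid (a joint): Lid angle (rad) about the rear hinge: 0 shut and latched, 0.45 up, where a spring holds it at the start; can be pushed down to -0.025. Pressing the pad down takes about 2 N at first, 4 N near the end and up to 10 N while the lid forces the latch bolt back (0.06 to 0 rad). Push to about -0.01 or to the stop, then let go: latched it rests at 0.003; if not it springs up again.
- latch (a joint): Spring bolt in the tower at the middle of the tester's front, bevelled on top: slide value in m, 0 = forward (rest; above the lid's front bar when the lid is latched), up to 0.009 while the lid's bar pushes it back on its way down. It needs no touching.
- switch_box: Twin rocker switch box, loose on the mat, 90 x 66 x 50 mm (0.45 kg). Origin on its underside; x points to its rear (away from the robot at yaw 0), y to its left, z up. Case x -25 to 45, y +-33 mm, its top slopes down to the front; two terminals stick out in front to x -45. Two equal rockers 22 mm wide, 29 mm long, centred at x 17, y +16 (left) and y -16 (right).
- rocker_left_far (a point): Point on the left rocker's face, in its middle, 3 mm short of its far edge (the end with the white bar); moves with the rocker. In the box frame x 25, y 16, z 51 mm while off, x 27, z 49 when on (the far edge itself: x 28, z 53 off; x 30, z 50 on). Case top behind the rocker: z 43 to 46 mm.
- rocker_right_far (a point): The same point on the right rocker (y -16 mm), which is to be left alone.
- switch_box_rocker1 (a joint): Left rocker (rad): 0.209 = off, near end sunk in and far end raised (start); 0 = on, far end pressed down (surface then slopes down to the robot by 0.25 rad, like the case). Turns about an axis along y at x 17, z 42 mm; friction about 0.03 N m, so 2 to 4 N on the far edge moves it; stays where it is put. On means below 0.05.
- switch_box_rocker2 (a joint): The same for the right rocker; stays at 0.209.
- start_top (a point): Centre of the top of the large start key: flat grey round key, 30 mm across, in a 46 mm round housing on the right of the apron (tester x -112, y -38, top z 52 mm; the housing's rim is 10 mm lower). Moves with the key.
- start (a joint): Travel of the start key (m): 0 up, 0.006 fully down; sprung, 1.5 N to move it, 5 N fully down; it comes up by itself. Counts as pressed beyond 0.004.
- reset_top (a point): Centre of the top of the small key, 14 mm across, on the left of the apron (tester x -112, y +42 mm); to be left alone.
- reset (a joint): Travel of the small key (m): 0 up, 0.004 down.
- board: Loose joystick board in the tester's nest under the lid: green, 55 x 70 mm, two black thumb sticks, 26 mm high. Origin under its middle, at tester x 10, y 0, z 50 mm. To be left lying there.
- dark_driver: Bystander: dark precision screwdriver, 130 mm long, 13 mm thick, loose on the mat beside the tester. Origin under its middle.
- red_usb: Bystander: small red memory stick, 54 x 18 x 8 mm, loose on the mat. Origin under its middle.
- long_tweezers: Bystander: dark tweezers, 130 mm long, 13 mm high, loose on the mat behind the rocker box. Origin under their middle.
- bronze_pad: Bystander: bronze-grey game controller, 65 x 124 x 44 mm, loose on the left part of the bench. Origin under its middle.
- syringe: Bystander: flux syringe, 144 mm long, 19 mm high, loose on the back of the mat. Origin under its middle.
- reel: Bystander: solder reel standing on its flange, 49 mm across, 34 mm high, loose on the back of the mat. Origin under its middle.
There are look-alikes about, which are no part of the job. Leave any pink look-alike of the switch_box alone.

How it is judged:
On the way, in this order (a step that is already met when the one before it is completed fails the run):
1. the lid is pressed shut and the latch bolt has sprung forward over it (value of joint lid below 0.015 rad and value of joint latch below 0.0015 m), for 0.2 s.
2. the left rocker's far end is pressed down (supply on), with the lid latched (all of step 1 and value of joint switch_box_rocker1 below 0.05 rad), for 0.1 s.
3. the large start key is pressed fully down, with the supply on and the lid latched (all of step 2 and value of joint start above 0.004 m), for 0.05 s.
At the end, for the whole second after the job is handed in: Lid latched (within 0.015 rad, bolt forward within 1.5 mm), left rocker over to its far end (below 0.05 rad), right rocker off (above 0.15), both keys up (within 1 mm), rocker box upright at rest within 30 mm of its start, board in its nest (all of step 2 and value of joint lid above -0.015 rad and value of joint switch_box_rocker2 above 0.15 rad and value of joint each of start, reset below 0.001 m and distance of switch_box from where it was at the start of the episode below 0.03 m and angle between switch_box's own z axis and vertical below 0.1 rad and distance between board and tester below 0.06 m and linear speed of switch_box below 0.02 m/s); the robot touches nothing.
It fails at once if out of order: the supply is switched on while the lid is not shut, or the start key pressed (3 mm) before the supply is on ((value of joint switch_box_rocker1 below 0.11 rad and value of joint lid above 0.03 rad) or (value of joint start above 0.003 m and value of joint switch_box_rocker1 above 0.09 rad)).
It fails at once if the right rocker (0.1 rad) or the small key (2 mm) is pushed (value of joint switch_box_rocker2 below 0.11 rad or value of joint reset above 0.002 m).
It fails at once if the rocker box is lifted 12 mm, tipped 0.2 rad or shifted 40 mm (height (world z) of switch_box above 0.012 m or angle between switch_box's own z axis and vertical above 0.2 rad or distance of switch_box from where it was at the start of the episode above 0.04 m).
It fails at once if the board is lifted or moved 10 mm in its nest (distance of board from where it was at the start of the episode above 0.01 m).
It fails at once if one of the things lying about is moved 25 mm (distance of any of dark_driver, red_usb, long_tweezers, bronze_pad, syringe, reel from where it was at the start of the episode above 0.025 m).
It also fails if it takes over 54 s, if anything falls off the work surface, if the arm or the gripper's body presses on something with over 40 N, if the wrist force passes 120 N, or if a joint passes its speed limit or range.

## Robot

A 7-joint arm with a two-finger parallel gripper is mounted at the origin on a cart in front of the work surface, level with it; the furniture and walls round the work are solid. World frame = base frame: x ahead of the robot, y to its left, z up, the work surface at z = 0. Lengths are in m, angles in rad, forces in N, time in s.
With the tool pointing down it reaches from about 0.35 to 0.9 m from the base axis. Payload 7.2 kg.
Tool frame: the origin (TCP) lies midway between the tips of the shut fingers; the grasp point (between the pads) lies 19 mm behind it; z points along the fingers, y is the line along which they close (so a half turn about z gives the same grasp; the last joint's range is limited). The gripper opens to 88 mm and grips with 3 to 60 N. Pads are 20 mm wide; open, the fingers measure 115 mm over their backs; the gripper's body (75 mm by 178 mm) begins 61 mm behind the grasp point.
Start: joints at [-1.374, 0.411, -0.013, 1.596, 0.006, 1.134, -0.082], TCP at [0.164, 0.603, 0.223] pointing down, gripper open.
Joint ranges: [-2.95, 2.95], [-0.29, 1.99], [-1.47, 1.44], [0.14, 2.54], [-1.03, 4.17], [0.13, 1.85], [-2.86, 2.86]. Speed limits (rad/s): [2.39, 2.39, 3.01, 3.01, 3.14, 3.14, 3.14].

## Interface

Orientations are given as [roll, pitch, yaw] about the fixed x, y, z axes, in that order (R = Rz(yaw) Ry(pitch) Rx(roll)).
In Python, from plant import env gives the robot as it stands.
- The arm moves only by the tool drive_tool, never from a script. Its argument "deltas" is a list of rows, each a list of 6 numbers: the shift along the tool's x, y, z in mm, then the turn, a rotation vector about the tool's x, y, z in degrees. In form: [[dx, dy, dz, rx, ry, rz], ...]. A call has 1 to 8 rows; each row shifts and turns the commanded pose from where the row before left it, along the tool's axes as they then stand; what a row does not reach is not made up. A row lasts 1/12 s, in which the tool goes at most 41.7 mm and 7.16 degrees, less where a joint would pass 70% of its speed; a pose out of reach is approached as far as the arm can. A call is refused whole if a number of a shift passes 41.7 or a number of a turn 7.16, either way. A call with a gripper value outside its range is refused whole. "grip" is the opening in per cent of the stroke, from 0 (shut) to 100 (fully open), set as the call begins (left out, the last holds). The fingers move at their own pace and stop on an object; "squeeze" is the grip in N (left out, the last holds). Time passes only in rows, so rows that do not move let the fingers close. It gives the time, the measured TCP pose, the force, the opening and the grip force at its end, in the units of the state.
- env.state(): the state, without advancing time (a new reading comes with each control period).
- env.grab_frame(name): name is "scene" or "top"; returns the picture (480x640x3 uint8, blue, green, red); there is no depth.
- env.camera_info(name): a dict with "camera_matrix" (3x3 intrinsics, pixels), "xyz" and "attitude" of the camera in the world. Camera axes: x right, y down, z forward; pixel columns grow to the right and rows downward; lengths in m; the calibration is good to about 2 mm. A picture is of the moment at which its call begins. camera_info takes no time and is no camera call.
- env.sign_off(): hands the job in; it is judged then, once.
The state is a dict: "t": time; "joint_positions": joint angles; "qd": joint speeds; "effort": joint torques, N m; "position": TCP position; "tool_rot": TCP orientation; "force": force on the tool from outside, world axes, zero at the start; "moment": the same for the moment, N m; "finger_gap": finger opening in m; "finger_force": force on a finger pad.
Only numpy, scipy, OpenCV 4.12 (cv2) and the standard library are available. Lean on these libraries where they do the work, as an engineer would, in place of code of your own. Each camera call takes 0.05 s, during which the arm holds its last target. There are 200 camera calls.

## Working session

There is one attempt and no reset: what is moved stays moved. The work goes in short steps, Python scripts to look and compute and a tool call to move; the robot and the scene stay as the last step left them, time stands still between calls to the robot, and variables do not carry over. Pictures are saved under pics/ and viewed, at most 10 in all, crops included, and the job is handed in when it is done.

Besides the shell and the picture viewer there is one more tool, called as a command line: name --pt "numbers of a row" for each row, then --argument value for the rest. drive_tool: Moves the arm, as the interface text tells. Its arguments: {"type":"object","properties":{"deltas":{"type":"array","items":{"type":"array","items":{"type":"number"}}},"grip":{"type":"number"},"squeeze":{"type":"number"}},"required":["deltas"]}

```bash
mkdir -p pics
python3 - <<'E'
from plant import env
import cv2
for n in("top","scene"):
    cv2.imwrite(f"pics/{n}0.png",env.grab_frame(n)); print(n,env.camera_info(n))
s=env.state();print(s["t"],s["position"],s["tool_rot"],s["finger_gap"],s["force"])
E
```

```text
top {'camera_matrix': array([[434.1867844 ,   0.        , 318.7655118 ],
       [  0.        , 434.1867844 , 233.88581326],
       [  0.        ,   0.        ,   1.        ]]), 'xyz': array([0.54191969, 0.16284595, 1.20702275]), 'attitude': array([-3.08248453, -0.01050575, -1.57996092])}
scene {'camera_matrix': array([[545.11354787,   0.        , 318.62009019],
       [  0.        , 545.11354787, 246.02467304],
       [  0.        ,   0.        ,   1.        ]]), 'xyz': array([-0.02498715, -0.27600256,  0.97118019]), 'attitude': array([-2.4196532 , -0.01102293, -0.95140465])}
0.1 [0.16351381 0.60278654 0.22191383] [-3.14021918e+00  1.18857011e-04  2.87683636e+00] 0.08734921988933605 [-0.60069934  0.10899566 -0.27811985]
```

View pics/top0.png

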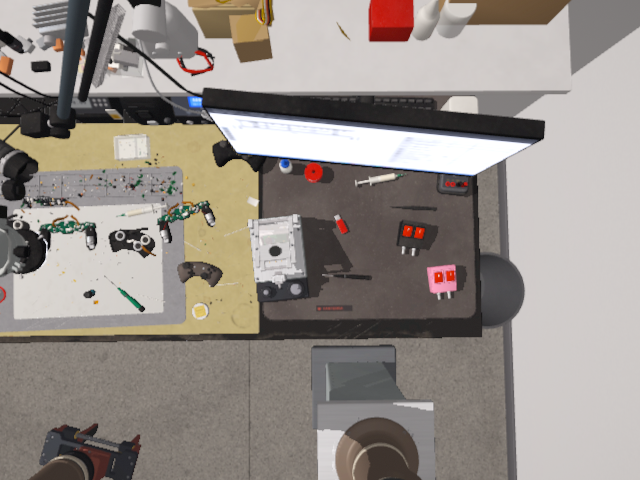

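View pics/scene0.png

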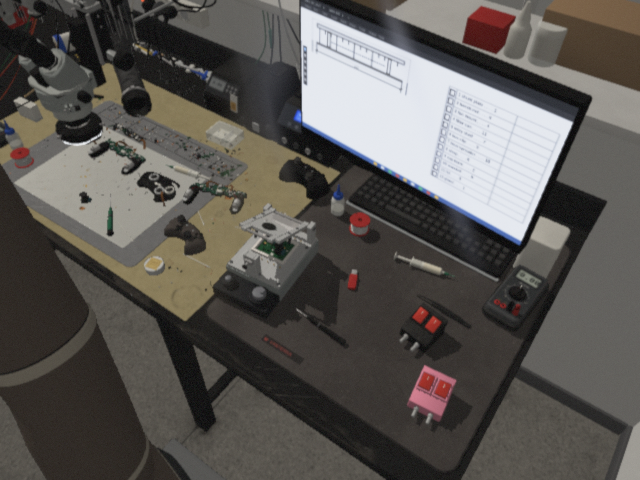

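The top view shows the tester at about (278,257). There are two twin-rocker boxes: black at (411,236) and pink at (442,280). The black one is meant, because pink look-alikes are to be left alone. I'll confirm that in an enlarged crop.

Run:
```python
import cv2,numpy as np
t=cv2.imread("pics/top0.png");s=cv2.imread("pics/scene0.png")
r=lambda a:cv2.resize(a,(400,300),interpolation=cv2.INTER_CUBIC)
A=r(t[206:266,371:451]);B=r(t[201:306,210:350]);C=r(s[290:365,370:470]);D=r(s[195:315,200:360])
cv2.imwrite("pics/crop.png",np.vstack([np.hstack([A,B]),np.hstack([C,D])]))
```

```text
(no output)
```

View pics/crop.png

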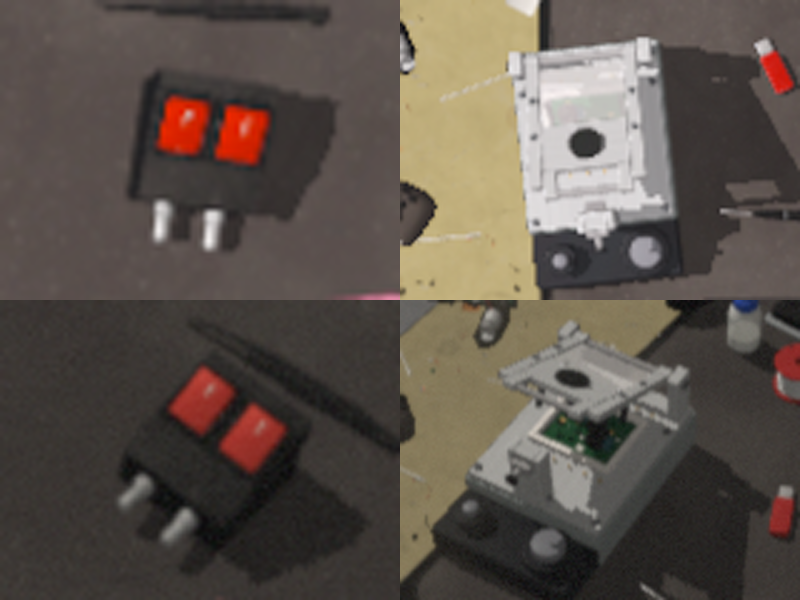

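The crop shows a black box with two red rockers, the left one centred at top px (407.8,231.2). That's the one meant. The tester's pad is at (275,251), the start key at (296,288.5) and the small key at (267,292). Next I'll fit the poses.

```bash
cat > h.py <<'E'
from plant import env
import numpy as np
from scipy.optimize import least_squares
from scipy.spatial.transform import Rotation as Ro
def proj(n,p):
    c=env.camera_info(n);q=Ro.from_euler('xyz',c["attitude"]).as_matrix().T@(np.asarray(p)-c["xyz"])
    q=c["camera_matrix"]@q;return q[:2]/q[2]
def w(b,p):
    c,s=np.cos(b[2]),np.sin(b[2]);return np.array([b[0]+c*p[0]-s*p[1],b[1]+s*p[0]+c*p[1],p[2]])
def fit(obs,x0):
    f=lambda b:np.concatenate([proj(n,w(b,np.array(p)/1e3))-uv for n,p,uv in obs])
    r=least_squares(f,x0,x_scale=[.1,.1,1]);return r.x,r.fun.reshape(-1,2).round(1)
E
python3 - <<'E'
from h import *
L,R=(15,16,46.6),(15,-16,46.6)
b,r=fit([("top",L,(407.8,231.2)),("top",R,(419.6,233)),("scene",L,(420.5,314.75)),("scene",R,(433,324.5))],[.55,-.1,0])
print("box",b,r.tolist())
P,S,Z=(-8,0,138),(-112,-38,52),(-112,42,46)
t,r=fit([("top",P,(275.1,250.7)),("top",S,(296.1,288.5)),("top",Z,(266.7,292.4)),("scene",P,(269.2,226.2)),("scene",S,(258.8,291.4)),("scene",Z,(228,278.2))],[.5,.25,0])
print("tester",t,r.tolist())
print("farL",w(b,np.array([.028,.016,.053])),"pad",w(t,np.array([-8,0,138])/1e3),w(t,np.array([-20,0,100])/1e3),"start",w(t,np.array(S)/1e3))
print("tower top px",proj("top",w(t,np.array([-.077,0,.114]))),proj("scene",w(t,np.array([-.077,0,.114]))),"terms",[proj("top",w(b,np.array([-.04,y,.02]))) for y in(.012,-.012)])
# monitor estimate: scene/top bottom corners
s=env.state();print(Ro.from_euler('xyz',s["tool_rot"]).as_matrix().round(3).tolist())
E
```

```text
box [ 0.59716744 -0.10157529 -0.17593722] [[-0.2, 0.3], [-0.3, 0.5], [0.3, -0.1], [0.3, -0.3]]
tester [0.57146885 0.26027588 0.09520089] [[-0.3, 0.4], [-0.2, 0.9], [-0.7, 0.1], [0.2, -0.7], [0.6, 0.3], [0.6, -0.1]]
farL [ 0.6275357  -0.09072315  0.053     ] pad [0.56350508 0.25951543 0.138     ] [0.55155941 0.25837474 0.1       ] start [0.46358818 0.21180155 0.052     ]
tower top px [278.3718788  278.75159336] [251.56580918 254.43765528] terms [array([403.85535368, 252.18247751]), array([412.49886733, 253.64035461])]
[[-0.965, 0.262, -0.0], [0.262, 0.965, -0.001], [-0.0, -0.001, -1.0]]
```

```bash
cat >> h.py <<'E'
def tri(a,b):
    return least_squares(lambda p:np.r_[proj("top",p)-a,proj("scene",p)-b],[.7,.1,.2]).x.round(3)
def to(p):  # remaining move in tool mm
    s=env.state();return (Ro.from_euler('xyz',s["tool_rot"]).as_matrix().T@(np.array(p)-s["position"])*1e3).round(1)
E
python3 - <<'E'
from h import *
print(tri((243,152),(302,122)),tri((497,173),(521,247)))
E
```

```text
[0.78  0.325 0.246] [ 0.715 -0.219  0.256]
```

drive_tool --pt "0 0 0 0 0 -5" --pt "-20 -12 0 0 0 0" --pt "-32 -19 0 0 0 0" --pt "-32 -19 0 0 0 0" --pt "-32 -19 0 0 0 0" --pt "-32 -19 0 0 0 0" --pt "-32 -19 0 0 0 0" --pt "-20 -12 0 0 0 0" --grip 0

```text
t: 0.77
position: [0.3427, 0.4473, 0.2225]
tool_rot: [-3.14, 0.001, 2.96]
force: [0.1, -0.3, -1.6]
finger_gap: 0.0379
finger_force: 0.0
```

drive_tool --pt "-30 -17 0 0 0 0" --pt "-32 -19 0 0 0 0" --pt "-32 -19 0 0 0 0" --pt "-32 -19 0 0 0 0" --pt "-32 -19 0 0 0 0" --pt "-30 -18 0 0 0 0" --pt "-20 -12 0 0 0 0" --pt "0 0 0 0 0 0"

```text
t: 1.43
position: [0.5266, 0.2872, 0.2223]
tool_rot: [-3.139, 0.002, 2.956]
force: [1.0, -1.0, -0.4]
finger_gap: 0.0005
finger_force: 0.0
```

Run:
```python
from h import *
s=env.state();print(s["t"],s["position"],s["finger_gap"],to([.5605,.2595,.142]))
```

```text
1.4333 [0.52657307 0.28724617 0.22228797] 0.0005208059607109951 [-38.3 -20.8  80.4]
```

drive_tool --pt "-25 -13 15 0 0 0" --pt "-13 -8 25 0 0 0" --pt "0 0 22 0 0 0" --pt "0 0 12 0 0 0" --pt "0 0 0 0 0 0"

```text
t: 1.85
position: [0.554, 0.2654, 0.1456]
tool_rot: [-3.139, -0.004, 2.965]
force: [-0.8, 0.8, 0.2]
finger_gap: 0.0007
finger_force: 0.0
```

Run:
```python
from h import *
import cv2
s=env.state();print(s["t"],s["position"],s["force"],to([.553,.2585,.098]))
a=env.grab_frame("scene")[190:310,200:360];cv2.imwrite("pics/p1.png",cv2.resize(a,(640,480)))
```

```text
1.85 [0.5540205  0.26544072 0.14558035] [-0.84252056  0.78938422  0.19793487] [-0.4 -6.9 47.6]
```

View pics/p1.png

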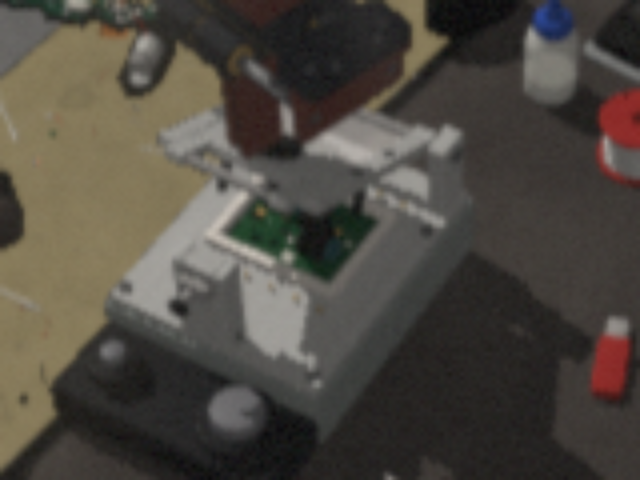

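The shut fingers are right over the pad, at about (290,150) in the crop, and nothing is touching yet. I'll press down.

drive_tool --pt "-4 -6 4 0 0 0" --pt "0 0 10 0 0 0" --pt "1 0 10 0 0 0" --pt "1 0 8 0 0 0" --pt "1 0 6 0 0 0" --pt "1 0 5 0 0 0" --pt "0 0 2 0 0 0" --pt "0 0 0 0 0 0"

```text
t: 2.57
position: [0.5547, 0.2592, 0.1033]
tool_rot: [-3.141, -0.0, 2.964]
force: [-1.9, -1.3, 4.1]
finger_gap: 0.0005
finger_force: 2.4
```

drive_tool --pt "0 0 3 0 0 0" --pt "0 0 2 0 0 0" --pt "0 0 2 0 0 0" --pt "0 0 1 0 0 0" --pt "0 0 0 0 0 0" --pt "0 0 0 0 0 0"

```text
t: 3.07
position: [0.5548, 0.2595, 0.0977]
tool_rot: [3.141, -0.0, 2.964]
force: [-8.5, -4.0, 23.3]
finger_gap: 0.0002
finger_force: 11.8
```

drive_tool --pt "0 0 -5 0 0 0" --pt "0 0 -15 0 0 0" --pt "0 0 -25 0 0 0" --pt "0 0 -30 0 0 0" --pt "0 0 0 0 0 0"

```text
t: 3.48
position: [0.5577, 0.2612, 0.1757]
tool_rot: [3.136, 0.006, 2.964]
force: [1.2, 0.3, 1.0]
finger_gap: 0.0009
finger_force: 0.0
```

Run:
```python
from h import *
import cv2
s=env.state();print(s["t"],s["position"],s["force"],to([.6275,-.0877,.1]))
a=env.grab_frame("scene")[190:310,200:360];cv2.imwrite("pics/p2.png",cv2.resize(a,(640,480)))
```

```text
3.4833 [0.55774961 0.26120272 0.17567146] [1.19725275 0.25589823 0.99454388] [-129.8 -331.5   74.7]
```

View pics/p2.png

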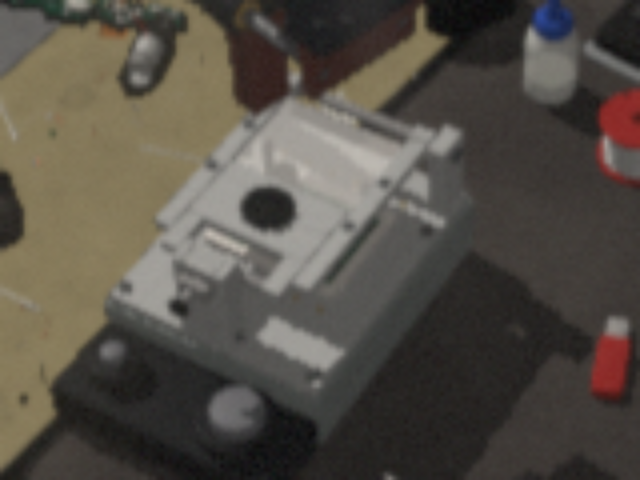

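The lid lies flat and latched, with the pad at (268,208) in the crop. Next is the rocker box.

drive_tool --pt "-8 -20 0 0 0 0" --pt "-14 -36 0 0 0 0" --pt "-14 -36 0 0 0 0" --pt "-14 -36 0 0 0 0" --pt "-14 -36 0 0 0 0" --pt "-14 -36 0 0 0 0" --pt "-14 -36 0 0 0 0" --pt "-14 -36 0 0 0 0"

```text
t: 4.2
position: [0.611, -0.0283, 0.1692]
tool_rot: [-3.141, -0.001, 2.965]
force: [1.3, -0.2, -0.2]
finger_gap: 0.0003
finger_force: 0.0
```

drive_tool --pt "-12 -30 0 0 0 0" --pt "-10 -24 0 0 0 0" --pt "0 0 10 0 0 0" --pt "0 0 20 0 0 0" --pt "0 0 20 0 0 0" --pt "0 0 10 0 0 0" --pt "0 0 0 0 0 0" --pt "0 0 0 0 0 0"

```text
t: 4.87
position: [0.6231, -0.0833, 0.1098]
tool_rot: [-3.141, -0.002, 2.965]
force: [-0.2, 1.4, 0.6]
finger_gap: 0.0008
finger_force: 0.0
```

Run:
```python
from h import *
s=env.state();print(s["t"],s["position"],s["tool_rot"],s["force"],to([.6278,-.0878,.056]))
```

```text
4.8667 [ 0.62305066 -0.08327452  0.10975447] [-3.14137750e+00 -1.76130250e-03  2.96459596e+00] [-0.19595494  1.44272248  0.56080361] [-5.6 -3.6 53.7]
```

drive_tool --pt "-6 -4 15 0 0 0" --pt "0 0 15 0 0 0" --pt "0 0 12 0 0 0" --pt "0 0 5 0 0 0" --pt "0 0 0 0 0 0"

```text
t: 5.28
position: [0.6282, -0.0883, 0.0629]
tool_rot: [-3.142, -0.001, 2.964]
force: [0.1, 0.6, 0.3]
finger_gap: 0.0007
finger_force: 0.0
```

Run:
```python
from h import *
import cv2
s=env.state();print(s["t"],s["position"],s["force"],to([.6278,-.0878,.049]))
a=cv2.resize(env.grab_frame("scene")[280:370,370:490],(400,300));b=cv2.resize(env.grab_frame("top")[196:271,361:461],(400,300));cv2.imwrite("pics/p3.png",np.hstack([a,b]))
```

```text
5.2833 [ 0.62815239 -0.08834859  0.06285564] [0.12770356 0.58226558 0.33785563] [ 0.4  0.5 13.9]
```

View pics/p3.png

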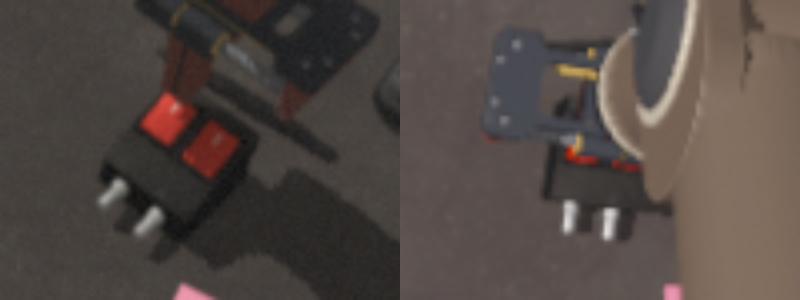

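The fingertips (crop about (185,90)) hover just behind and above the left rocker's far edge. A quick projection check will show whether that fits the plan.

Run:
```python
from h import *
s=env.state();R=Ro.from_euler('xyz',s["tool_rot"]).as_matrix()
f=lambda p:((proj("scene",p)-[370,280])/.3).round(0).tolist()
for x in(10,-10):
  for y in(13.5,-13.5): print(x,y,f(s["position"]+R@[x/1e3,y/1e3,0]))
b=[0.59716744,-0.10157529,-0.17593722]
for y in(27,5,-5,-27):print("edge",y,f(w(b,np.array([28,y,53])/1e3)))
```

```text
10 13.5 [158.0, 80.0]
10 -13.5 [193.0, 106.0]
-10 13.5 [178.0, 61.0]
-10 -13.5 [213.0, 87.0]
edge 27 [170.0, 87.0]
edge 5 [199.0, 108.0]
edge -5 [212.0, 118.0]
edge -27 [241.0, 140.0]
```

drive_tool --pt "3 0 4 0 0 0" --pt "0 0 3 0 0 0" --pt "0 0 2 0 0 0" --pt "0 0 2 0 0 0" --pt "0 0 1 0 0 0" --pt "0 0 1 0 0 0" --pt "0 0 0 0 0 0" --pt "0 0 0 0 0 0"

```text
t: 6.05
position: [0.6267, -0.0884, 0.0513]
tool_rot: [3.141, 0.002, 2.964]
force: [1.9, -0.5, 4.1]
finger_gap: 0.0002
finger_force: 1.9
```

drive_tool --pt "0 0 1 0 0 0" --pt "0 0 1 0 0 0" --pt "0 0 0.5 0 0 0" --pt "0 0 0 0 0 0" --pt "0 0 0 0 0 0"

```text
t: 6.47
position: [0.6276, -0.0885, 0.0499]
tool_rot: [3.141, 0.004, 2.964]
force: [0.4, -0.3, 11.3]
finger_gap: 0.0003
finger_force: 5.4
```

drive_tool --pt "0 0 1 0 0 0" --pt "0 0 0 0 0 0" --pt "0 0 0 0 0 0"

```text
t: 6.72
position: [0.6277, -0.0885, 0.0496]
tool_rot: [3.141, 0.004, 2.964]
force: [-1.2, 0.2, 17.0]
finger_gap: 0.0
finger_force: 8.5
```

drive_tool --pt "0 0 -5 0 0 0" --pt "0 0 -15 0 0 0" --pt "0 0 -30 0 0 0" --pt "0 0 -35 0 0 0" --pt "10 25 -15 0 0 0" --pt "14 36 0 0 0 0" --pt "14 36 0 0 0 0" --pt "0 0 0 0 0 0"

```text
t: 7.38
position: [0.6037, 0.0237, 0.1468]
tool_rot: [3.137, -0.003, 2.973]
force: [-0.5, 1.1, -0.8]
finger_gap: 0.0002
finger_force: 0.0
```

Run:
```python
from h import *
import cv2
s=env.state();print(s["t"],s["position"],s["force"],to([.4636,.2118,.06]))
a=cv2.resize(env.grab_frame("scene")[280:370,370:490],(400,300));b=cv2.resize(env.grab_frame("top")[196:271,361:461],(400,300));cv2.imwrite("pics/p4.png",np.hstack([a,b]))
```

```text
7.3833 [0.60365877 0.02370668 0.14680388] [-0.54607103  1.10840903 -0.82306464] [169.3 161.6  88. ]
```

View pics/p4.png

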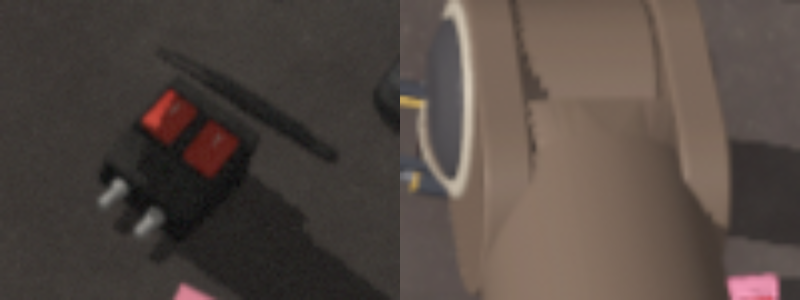

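The box hasn't moved and the left rocker is over. The hard stop was felt at z 49.6 mm, which matches the on position. Next is the start key.

drive_tool --pt "20 19 0 0 0 0" --pt "28 27 0 0 0 0" --pt "28 27 0 0 0 0" --pt "28 27 0 0 0 0" --pt "28 27 0 0 0 0" --pt "20 20 0 0 0 0" --pt "0 0 0 0 0 0" --pt "0 0 0 0 0 0"

```text
t: 8.15
position: [0.4814, 0.1854, 0.147]
tool_rot: [-3.141, -0.0, 2.966]
force: [0.5, -0.5, 0.1]
finger_gap: 0.0005
finger_force: 0.0
```

Run:
```python
from h import *
s=env.state();print(s["t"],s["position"],to([.4636,.2118,.06]))
```

```text
8.15 [0.48141823 0.18538766 0.14695082] [22.1 22.9 86.9]
```

drive_tool --pt "12 12 0 0 0 0" --pt "10 10 10 0 0 0" --pt "0 0 20 0 0 0" --pt "0 0 25 0 0 0" --pt "0 0 18 0 0 0" --pt "0 0 8 0 0 0" --pt "0 0 0 0 0 0" --pt "0 0 0 0 0 0"

```text
t: 8.82
position: [0.4649, 0.2096, 0.0662]
tool_rot: [-3.141, -0.0, 2.962]
force: [0.5, 0.5, -0.6]
finger_gap: 0.0004
finger_force: 0.0
```

Run:
```python
from h import *
import cv2
s=env.state();print(s["t"],s["position"],s["force"],to([.4636,.2118,.046]))
a=cv2.resize(env.grab_frame("scene")[190:310,200:360],(400,300));b=cv2.resize(env.grab_frame("top")[201:306,210:350],(400,300));cv2.imwrite("pics/p5.png",np.hstack([a,b]))
```

```text
8.8167 [0.46489101 0.20959284 0.06619269] [ 0.48835346  0.45702607 -0.56402934] [ 1.7  2.  20.2]
```

View pics/p5.png

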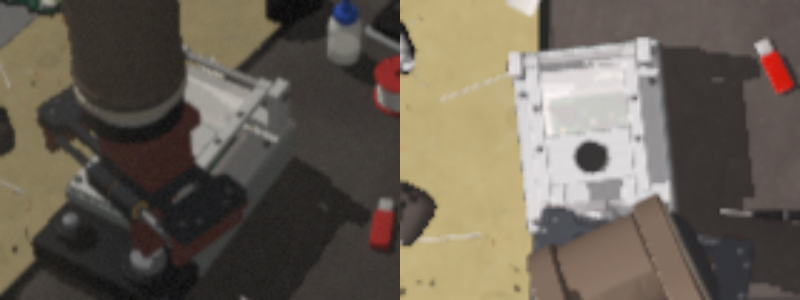

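The fingertips stand right above the start key, at (150,255) in the left crop, and the lid is still shut. I'll press the key now.

drive_tool --pt "2 2 8 0 0 0" --pt "0 0 5 0 0 0" --pt "0 0 3 0 0 0" --pt "0 0 2 0 0 0" --pt "0 0 2 0 0 0" --pt "0 0 1.5 0 0 0" --pt "0 0 0 0 0 0" --pt "0 0 0 0 0 0"

```text
t: 9.58
position: [0.4626, 0.2138, 0.0461]
tool_rot: [3.14, 0.0, 2.964]
force: [-5.2, -0.8, 19.0]
finger_gap: 0.0009
finger_force: 9.7
```

Fully down, with the stop felt at 19 N. I'll let it come up and retreat.

drive_tool --pt "0 0 -5 0 0 0" --pt "0 0 -15 0 0 0" --pt "0 0 -25 0 0 0" --pt "0 0 -30 0 0 0" --pt "20 0 -30 0 0 0" --pt "0 0 -10 0 0 0" --pt "0 0 0 0 0 0" --pt "0 0 0 0 0 0"

```text
t: 10.25
position: [0.443, 0.2168, 0.1595]
tool_rot: [3.141, 0.001, 2.964]
force: [0.3, -0.2, 0.5]
finger_gap: 0.0005
finger_force: 0.0
```

Run:
```python
from h import *
import cv2
s=env.state();print(s["t"],s["position"],s["force"])
a=cv2.resize(env.grab_frame("top")[206:266,371:451],(400,300));b=cv2.resize(env.grab_frame("top")[201:306,210:350],(400,300));c=cv2.resize(env.grab_frame("scene")[290:365,370:470],(400,300));cv2.imwrite("pics/p6.png",np.vstack([np.hstack([a,b]),np.hstack([c,cv2.resize(env.grab_frame("scene"),(400,300))])]))
```

```text
10.25 [0.44303065 0.21684604 0.15950221] [ 0.33968165 -0.23570346  0.47297044]
```

View pics/p6.png

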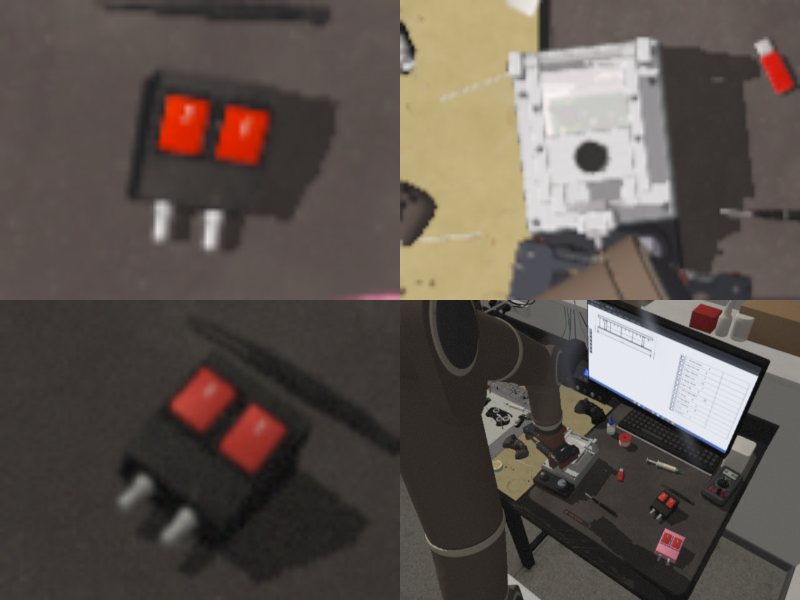

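The box, lid and bystanders are in place. I'll compare the two rockers numerically before and after.

Run:
```python
from h import *
import cv2
for n,L,R in(("top",(401,224,414,239),(413,226,427,241)),("scene",(411,305,430,326),(424,314,443,335))):
    a=cv2.imread(f"pics/{n}0.png").astype(int);b=env.grab_frame(n).astype(int)
    for k,(x0,y0,x1,y1) in(("L",L),("R",R)):
        p,q=a[y0:y1,x0:x1],b[y0:y1,x0:x1]
        f=lambda m:[c.mean().round(2) for c in np.nonzero((m[...,2]>m[...,1]+60))]
        print(n,k,"diff",abs(p-q).mean().round(1),"cent",f(p),f(q),"red",np.median(p[...,2][p[...,2]>120]),np.median(q[...,2][q[...,2]>120]))
b=[0.59716744,-0.10157529,-0.17593722]
B=cv2.imread("pics/top0.png");C=env.grab_frame("top")
cv2.imwrite("pics/p7.png",np.hstack([cv2.resize(m[220:245,398:430],(400,312),interpolation=cv2.INTER_NEAREST) for m in(B,C)]))
```

```text
top L diff 4.8 cent [np.float64(6.7), np.float64(6.27)] [np.float64(6.55), np.float64(6.38)] red 209.0 213.0
top R diff 0.8 cent [np.float64(6.56), np.float64(6.08)] [np.float64(6.56), np.float64(6.08)] red 210.0 209.0
scene L diff 5.6 cent [np.float64(10.48), np.float64(9.82)] [np.float64(10.26), np.float64(10.0)] red 153.0 162.0
scene R diff 2.7 cent [np.float64(9.28), np.float64(8.02)] [np.float64(9.34), np.float64(8.03)] red 152.0 152.0
```

View pics/p7.png

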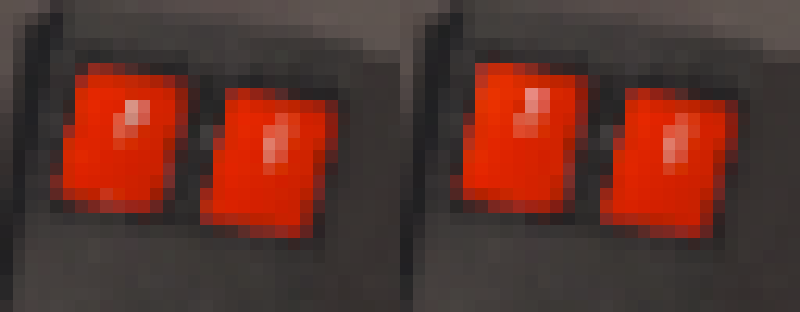

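The left rocker has tipped: its bar moved to the far edge, at about (535,100), and its face is brighter. The right rocker is unchanged, so I'm handing in.

```bash
python3 -c "
from plant import env
print(env.sign_off())"
```

```text
the job is handed in; nothing more can be done
None
```

The job is handed in at about 10 s: the lid is latched, the left rocker is on, and the start key was pressed to its stop and released. The pictures and contact forces agree with this, but the sign-off gave no verdict.

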